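Seat a bottle stopper on the treadle press

ROBOT

A 6-joint arm with a two-finger parallel gripper is mounted at the origin on the work surface; the furniture and walls round the work are solid. World frame = base frame: x ahead of the robot, y to its left, z up, the work surface at z = 0. Lengths are in mm, angles in rad, forces in N, time in s.
With the tool pointing down it reaches from about 275 to 750 mm from the base axis. Payload 10.2 kg.
Tool frame: the origin (TCP) lies on the mounting face of the last link; the fingertips stand 166 mm ahead of it and the grasp point (between the pads) lies hold_point_z ahead of it (hold_point_z is the distance from the TCP to the grasp point, in mm); z points along the fingers, y is the line along which they close (so a half turn about z gives the same grasp; the last joint's range is limited). The gripper opens to 88 mm and grips with 3 to 60 N. Pads are 18 mm wide; open, the fingers measure 123 mm over their backs; the gripper's body (75 mm by 187 mm) begins 45 mm behind the grasp point.
Start: joints at [-1.348, 0.313, 1.498, -0, 1.331, -0.223], TCP at [226.358, -473.703, 404.72] pointing down, gripper open.
Joint ranges: [-2.94, 2.94], [-0.97, 2.17], [0.19, 2.56], [-1.23, 4.37], [0.02, 3.11], [-2.88, 2.88]. Speed limits (rad/s): [2.39, 2.39, 3.01, 3.14, 3.14, 3.14].

INTERFACE

Orientations are given as a 3x3 rotation matrix whose columns are the frame's x, y, z axes.
In Python, from workcell import get_state, read_camera, sign_off, hold_point_z gives the robot as it stands. The module is installed in compiled form; this text tells all that it offers.
- The arm moves only by the tool play_rows, never from a script. Its argument "moves" is a list of rows, each an object of numbers: "dx", "dy", "dz": the shift along the world's x, y, z in mm; "wx", "wy", "wz": the turn, a rotation vector about the world's x, y, z in degrees; "grip": the closure in counts, from 0 (fully open) to 255 (shut). A call has 1 to 12 rows; each row is the pose to reach, as a shift and turn from the pose commanded when the call began; what a row does not reach only later rows make up. A row lasts 1/12 s, in which the tool goes at most 41.7 mm and 7.16 degrees, less where a joint would pass 70% of its speed; a pose out of reach is approached as far as the arm can. A call with a gripper value outside its range is refused whole. The fingers move at their own pace and stop on an object; "newtons" is the grip in N (left out, the last holds). Time passes only in rows, so rows that repeat a pose let the fingers close. It gives the time, the measured TCP pose, the force, the opening and the grip force at its end, in the units of the state.
- get_state(): the state, without advancing time (a new reading comes with each control period).
- read_camera(name): name is "scene" or "top" or "wrist"; returns a dict with "color" (420x560x3 uint8, blue, green, red), "range_z" (420x560 float32, mm along the optical axis (not along the pixel's ray), 0 where there is no reading), "K" (3x3 intrinsics, pixels), "k1" (the pictures are not rectified: a ray, as slopes to the right and down, at radius r is drawn at 1 + k1 r^2 times it, then the intrinsics apply), "camera_from_world" (4x4, takes a point from world to camera coordinates). Camera axes: x right, y up, looking along -z (the intrinsics and any distortion apply to the point x, -y, -z); pixel columns grow to the right and rows downward; lengths in mm; the calibration is good to about 2 mm. A picture is of the moment at which its call begins.
- sign_off(): hands the job in; it is judged then, once.
The state is a dict: "clock": time; "joints": joint angles; "joint_vel": joint speeds; "joint_torque": joint torques, N m; "eef_pos": TCP position; "eef_rot": TCP orientation; "contact_force": force on the tool from outside, world axes, zero at the start; "torque": the same for the moment, N m; "gripper_width": opening from 0.0 (shut) to 1.0 (fully open); "grasp_force": force on a finger pad.
Only numpy, scipy, OpenCV 4.12 (cv2) and the standard library are available. Lean on these libraries where they do the work, as an engineer would, in place of code of your own. Each camera call takes 0.05 s, during which the arm holds its last target. There are 200 camera calls.

TASK

Stand the squat white bottle, whose stopper still stands proud, upright in the middle of the press's round anvil and let go of it. Then press the hooded treadle right down to its stop, so that the ram pushes the stopper home, and let the treadle come back up. Leave the bottle standing on the anvil and all the other things on the bench where they are.

Things in the scene. Friction and masses are not known exactly. Their poses are not given: they have to be found in the camera images.
- press: Treadle press fixed to the bench: grey base plate 190 (x) by 260 (y) by 12 mm. Origin: on its underside, 95 mm behind its front edge; plate reaches y -135 to +125. Front (-x) faces the robot, y left, z up. Left half (y = 80): white C-frame with anvil and ram. Right half (y = -75): treadle under a white hood. Work from the front with the tool leaning 40 to 45 degrees back (hand towards -x).
- ram_face (a point): Centre of the lower face of the steel ram, 24 mm across, right above the anvil; 155 mm above the anvil while the treadle is up. It slides out of a bush (36 mm across, ends 230 mm above the bench) under the white head, 62 mm wide, which reaches x -64 to 88 of the press from 242 to 307 mm height. A white column, x 37 to 87, 56 mm wide, carries the head.
- hood_lip (a point): Middle of the front lower edge of the hood roof over the treadle, 124 mm above the bench, at x -36, y -75 of the press. Hood is 113 mm wide outside, 103 inside, top at most 129 mm high; walls and roof run back from here to x 95. Open only to the front (-x). The roof covers the whole treadle, so a tool standing upright cannot reach the pad.
- anvil_top (a point): Centre of the top face of the round steel anvil, 64 mm across, flat without a rim, 24 mm above the bench, at x -30, y 80 of the press. Axes parallel to the press's.
- pedal_pad (a point): Point to press: on the rubber top of the treadle, on its middle line, 13 mm behind its front edge; about 71 mm above the bench at rest, 47 mm at the stop. It moves with the treadle. Pad 80 mm wide, treadle 113 mm long, hinged across at its far end (x 75, height 35 mm of the press). The hood lip stands 18 mm in front of this point and 53 mm above it at rest.
- pedal (a joint): Treadle angle, rad: 0 = up (a spring returns it), 0.25 = down on its stop (the pad falls about 24 mm). Takes about 4 N at the start, up to 20 N while the stopper goes in. It drives the ram: in proportion, full travel lowers it 64.5 mm.
- bottle_center (a point): On the axis of the squat white bottle, 45 mm above its foot. Round, 44 mm across, straight from foot to 64 mm, neck 27 mm across up to 80 mm; about 0.17 kg. z is its axis. On the neck a dark stopper (head 30 mm across, 10 mm thick) stands 10 mm proud: top 100 mm above the foot at first, 90 when home. Starts left or right of the press.
- stopper (a joint): How far the stopper has been pushed into the bottle, in m: near 0 = standing proud, 0.0095 = home (reached with the treadle on its stop). Held by friction (about 4 N).
- reagent_bottle: Bystander: clear bottle with a blue cap, 56 mm across, 110 mm high; origin at its foot. Stands at the side of the press where the squat bottle is not.
- beaker_18: Bystander: glass beaker, 60 by 68 mm, 75 mm high; origin at its foot. In front of the press.
- timer: Bystander: flat white bench timer, 66 by 62 by 22 mm; origin at its underside. In front of the press.
- petri: Bystander: petri dish, 62 mm across, 15 mm high; origin at its underside. On the right, in front of the fixed vortex mixer.

How it is judged:
By the outcome, as a careful person would: the job done as asked, in the order asked, and still so for the second after the job is handed in, with the robot touching nothing.
It also fails if it takes over 67 s, if anything falls off the work surface, if the arm or the gripper's body presses on something with over 40 N, if the wrist force passes 120 N, or if a joint passes its speed limit or range.

## Working session

There is one attempt and no reset: what is moved stays moved. The work goes in short steps, Python scripts to look and compute and a tool call to move; the robot and the scene stay as the last step left them, time stands still between calls to the robot, and variables do not carry over. Pictures are saved under pics/ and viewed, at most 10 in all, crops included, and the job is handed in when it is done.

Besides the shell and the picture viewer there is one more tool, called after "Call:" as name(argument=value, ...) on one line, values as JSON. play_rows: Moves the arm, as the interface text tells. Its arguments: {"type":"object","properties":{"moves":{"type":"array"},"newtons":{"type":"number"}},"required":["moves"]}

```bash
mkdir -p pics; cat > h.py <<'E'
import numpy as np, cv2
from workcell import *
def cloud(c):
    d=c["range_z"]; K=c["K"]; h,w=d.shape
    u,v=np.meshgrid(np.arange(w),np.arange(h))
    p=np.stack([u,v],-1).reshape(-1,1,2).astype(np.float64)
    s=cv2.undistortPoints(p,K,np.array([c["k1"],0,0,0.])).reshape(h,w,2)
    P=np.stack([s[...,0]*d,-s[...,1]*d,-d,np.ones_like(d)],-1)
    W=P@np.linalg.inv(c["camera_from_world"]).T
    W=W[...,:3]; W[d==0]=np.nan
    return W
E
python3 - <<'E'
from h import *
s=get_state(); print(s, hold_point_z)
for n in("scene","top"):
    c=read_camera(n); cv2.imwrite(f"pics/{n}0.png",c["color"]); np.save(f"{n}0.npy",cloud(c)); print(n,c["k1"],c["K"].tolist())
E
```

```text
{'clock': 0.0, 'joints': array([-1.34839428e+00,  3.13444624e-01,  1.49842128e+00,  1.37507093e-06,
        1.33099640e+00, -2.23420233e-01]), 'joint_vel': array([ 1.16439180e-04, -2.98544176e-04,  1.52389353e-03,  5.01995835e-04,
        2.73750669e-04, -9.69783669e-05]), 'joint_torque': array([ 9.06067035e-04, -4.02216589e+01, -2.52265817e+01,  6.95089158e-02,
        3.53404332e-02, -1.04739452e-04]), 'eef_pos': array([ 226.35147123, -473.65887243,  404.16963446]), 'eef_rot': array([[ 9.02256586e-01,  4.31199461e-01, -2.78748043e-04],
       [ 4.31199459e-01, -9.02255780e-01,  1.23867451e-03],
       [ 2.82613749e-04, -1.23779824e-03, -9.99999194e-01]]), 'contact_force': array([ 0.38719614, -0.39544549, -0.10457513]), 'torque': array([ 0.03507894, -0.00452071, -0.02834427]), 'grasp_force': 0.0, 'gripper_width': 0.9971370353328967} 147.29999999999998
scene -0.14987851264260493 [[543.6329522676277, 0.0, 283.6602534554484], [0.0, 543.6329522676277, 215.65665487295067], [0.0, 0.0, 1.0]]
top -0.05092171887524376 [[385.3051839070214, 0.0, 283.8420750909547], [0.0, 385.3051839070214, 207.72210642398426], [0.0, 0.0, 1.0]]
```

View pics/scene0.png

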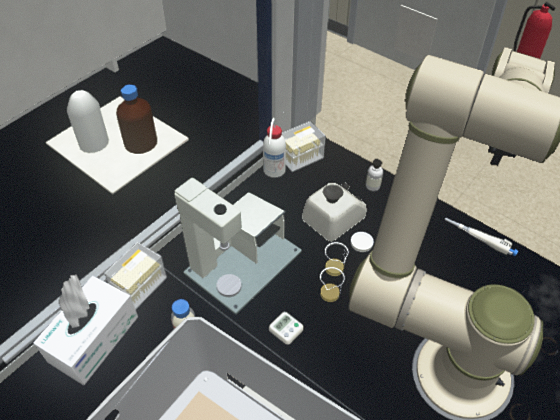

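View pics/top0.png

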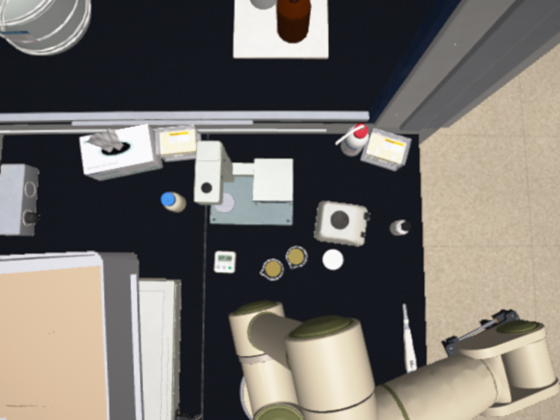

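The scene view shows the press at about (240,260) and the squat white bottle with its dark stopper at scene (374,175), top (400,228), to the right of the mixer. The reagent bottle is at top (172,202), beakers at (272,268) and (296,256), timer at (225,262), petri dish at (333,260).

```bash
python3 - <<'E'
from h import *
T=np.load("top0.npy");S=np.load("scene0.npy")
f=lambda a:np.round(a,0).tolist()
for n,(u,v) in dict(bottle=(400,228),b2=(404,228),blue=(168,199),bk1=(272,268),bk2=(296,256),timer=(225,262),petri=(333,260),anvil=(224,206),hood=(272,180),head=(208,170),mixer=(340,222)).items(): print(n,f(T[v,u]))
for n,(u,v) in dict(bottle=(377,165),body=(374,183),anvil=(229,285)).items(): print('S',n,f(S[v,u]))
# bottle points
A=np.concatenate([T.reshape(-1,3),S.reshape(-1,3)]);A=A[~np.isnan(A).any(1)]
c=T[228,400]
m=(np.hypot(*(A-c)[:,:2].T)<60)&(A[:,2]>8)&(A[:,2]<140)
B=A[m]
for a,b in((10,60),(60,85),(85,110)):
    q=B[(B[:,2]>a)&(B[:,2]<b)]; print(a,len(q),f(q.min(0)),f(q.max(0)),f(q.mean(0))) if len(q) else 0
# plate: z ~12
t=T.reshape(-1,3)
m=(abs(t[:,2]-12)<6)&(t[:,0]>300)&(t[:,0]<800)&(abs(t[:,1])<400)
# plate by color
img=cv2.imread("pics/top0.png")
reg=np.zeros(T.shape[:2],bool);reg[160:235,195:305]=1
for lo,hi,n in((7,17,'plate'),(19,30,'anvil'),(115,140,'hood'),(295,320,'head')):
    k=reg&(T[...,2]>lo)&(T[...,2]<hi); q=T[k]
    r=cv2.minAreaRect(q[:,:2].astype(np.float32)); print(n,k.sum(),r,f(q.mean(0)),f(cv2.boxPoints(r)))
k=(S[...,2]>19)&(S[...,2]<30);k[:265]=0;k[300:]=0;k[:,:210]=0;k[:,250:]=0;q=S[k];print('Sanvil',k.sum(),f(q.mean(0)),f(q.min(0)),f(q.max(0)))
E
```

```text
bottle [499.0, -359.0, 85.0]
b2 [498.0, -367.0, 97.0]
blue [583.0, 331.0, 108.0]
bk1 [378.0, 25.0, 15.0]
bk2 [415.0, -50.0, 12.0]
timer [397.0, 172.0, 20.0]
petri [403.0, -165.0, 17.0]
anvil [571.0, 177.0, 28.0]
hood [637.0, 23.0, 123.0]
head [627.0, 175.0, 306.0]
mixer [515.0, -175.0, 110.0]
S bottle [500.0, -358.0, 102.0]
S body [496.0, -354.0, 34.0]
S anvil [585.0, 178.0, 21.0]
10 241 [482.0, -381.0, 11.0] [530.0, -346.0, 60.0] [501.0, -357.0, 36.0]
60 225 [484.0, -387.0, 60.0] [527.0, -346.0, 85.0] [503.0, -363.0, 71.0]
85 153 [492.0, -385.0, 87.0] [520.0, -355.0, 107.0] [505.0, -370.0, 100.0]
plate 2111 ((572.588134765625, 81.79228210449219), (213.06044006347656, 294.266845703125), 9.472001075744629) [572.0, 96.0, 12.0] [[443.0, 209.0], [492.0, -81.0], [702.0, -46.0], [653.0, 244.0]]
anvil 259 ((610.6153564453125, 107.7628173828125), (135.9182891845703, 252.04638671875), 14.08667278289795) [587.0, 166.0, 25.0] [[514.0, 213.0], [575.0, -31.0], [707.0, 2.0], [646.0, 247.0]]
hood 1226 ((635.91064453125, 67.20004272460938), (198.95741271972656, 124.47911071777344), 89.81056213378906) [621.0, 26.0, 122.0] [[573.0, -32.0], [698.0, -32.0], [698.0, 166.0], [574.0, 167.0]]
head 1044 ((602.1011962890625, 176.8624267578125), (60.0801887512207, 104.31673431396484), 88.80079650878906) [601.0, 175.0, 308.0] [[549.0, 148.0], [654.0, 146.0], [655.0, 206.0], [551.0, 208.0]]
Sanvil 445 [588.0, 179.0, 24.0] [543.0, 140.0, 19.0] [657.0, 211.0, 30.0]
```

```bash
python3 - <<'E'
from h import *
T=np.load("top0.npy");S=np.load("scene0.npy");f=lambda a:np.round(a,1).tolist()
reg=np.zeros(T.shape[:2],bool);reg[135:235,180:310]=1
def part(zl,zh,yl,yh,n,W=T,reg=reg):
    k=reg&(W[...,2]>zl)&(W[...,2]<zh)&(W[...,1]>yl)&(W[...,1]<yh)&(W[...,0]>480)&(W[...,0]<720)
    nn,l,st,_=cv2.connectedComponentsWithStats(k.astype(np.uint8));i=1+st[1:,4].argmax();q=W[l==i]
    r=cv2.minAreaRect(q[:,:2].astype(np.float32));print(n,len(q),f(r[0]),f(r[1]),round(r[2],1),f(cv2.boxPoints(r)));return q
part(300,315,100,260,'head')
q=part(115,132,-100,140,'hood')
ys=np.arange(-30,80,8);e=[(y,q[abs(q[:,1]-y)<4][:,0].min()) for y in ys if (abs(q[:,1]-y)<4).any()];print('front',np.polyfit(*np.array(e).T,1),f(e))
q=part(8,16,-80,260,'plate')
ys=np.arange(-20,210,10);e=[(y,q[abs(q[:,1]-y)<5][:,0].min()) for y in ys if (abs(q[:,1]-y)<5).any()];print('front',np.polyfit(*np.array(e).T,1),f(e))
r2=np.ones(S.shape[:2],bool)
part(300,315,100,260,'headS',S,r2);part(115,132,-100,140,'hoodS',S,r2);q=part(8,16,-80,260,'plateS',S,r2)
ys=np.arange(-20,210,10);e=[(y,q[abs(q[:,1]-y)<5][:,0].min()) for y in ys if (abs(q[:,1]-y)<5).any()];print('front',np.polyfit(*np.array(e).T,1),f(e))
q=part(20,28,140,215,'anvilS',S,r2)
E
```

```text
head 1434 [626.2, 176.9] [62.2, 151.9] 87.9 [[549.2000122070312, 148.6999969482422], [701.0, 143.0], [703.2999877929688, 205.10000610351562], [551.5, 210.8000030517578]]
hood 1161 [626.8, 23.4] [111.3, 106.1] 89.9 [[573.7000122070312, -32.099998474121094], [679.7000122070312, -32.400001525878906], [680.0, 78.9000015258789], [573.9000244140625, 79.19999694824219]]
front [7.23883692e-04 5.73959026e+02] [[-30.0, 573.9], [-22.0, 574.1], [-14.0, 574.2], [-6.0, 573.8], [2.0, 573.9], [10.0, 574.0], [18.0, 573.8], [26.0, 574.0], [34.0, 573.9], [42.0, 574.1], [50.0, 574.1], [58.0, 574.0], [66.0, 574.0], [74.0, 574.0]]
plate 1946 [593.3, 94.4] [259.7, 151.8] 89.0 [[515.2000122070312, -34.20000076293945], [667.0, -36.70000076293945], [671.2999877929688, 222.89999389648438], [519.5, 225.39999389648438]]
front [1.39841215e-02 5.17054568e+02] [[-20.0, 515.9], [-10.0, 515.8], [0.0, 516.0], [10.0, 515.9], [20.0, 516.1], [30.0, 519.1], [40.0, 518.8], [50.0, 519.0], [60.0, 519.0], [70.0, 518.9], [80.0, 518.9], [90.0, 518.9], [100.0, 518.8], [110.0, 519.0], [120.0, 519.1], [130.0, 519.0], [140.0, 518.9
[... 518 characters left out ...]
1] 88.9 [[515.7000122070312, -37.0], [707.7999877929688, -40.599998474121094], [712.7000122070312, 222.10000610351562], [520.5999755859375, 225.6999969482422]]
front [1.28236315e-02 5.19175241e+02] [[-20.0, 518.7], [-10.0, 519.4], [0.0, 519.5], [10.0, 520.4], [20.0, 519.7], [30.0, 519.2], [40.0, 519.7], [50.0, 521.0], [60.0, 520.2], [70.0, 519.5], [80.0, 519.8], [90.0, 518.4], [100.0, 521.3], [110.0, 519.8], [120.0, 518.7], [130.0, 519.4], [140.0, 520.5], [150.0, 522.0], [160.0, 522.0], [170.0, 521.9], [180.0, 521.4], [190.0, 523.1], [200.0, 521.9]]
anvilS 384 [586.9, 179.0] [62.7, 63.7] 24.5 [[545.0999755859375, 195.0], [571.5, 137.0], [628.5999755859375, 163.0], [602.2000122070312, 221.0]]
```

```bash
python3 - <<'E'
from h import *
a=cv2.imread("pics/scene0.png")[160:330,150:400];cv2.imwrite("pics/crop1.png",cv2.resize(a,None,fx=3,fy=3,interpolation=cv2.INTER_CUBIC))
E
```

```text
(no output)
```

View pics/crop1.png

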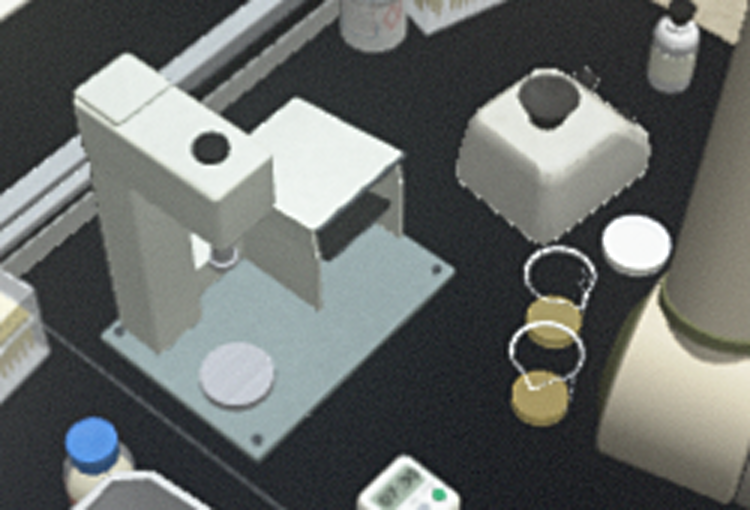

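The enlarged view shows the pad under the hood opening at about (355,230), the anvil at (237,375) and the bottle at (675,55). I now have enough to set out.

```bash
cat >> h.py <<'E'
from scipy.spatial.transform import Rotation as Ro
def R(phi,th):
    p,t=np.radians([phi,th]); d=np.array([np.cos(p),np.sin(p),0]); z=np.array([0,0,1.])
    X=np.cos(t)*d+np.sin(t)*z; Z=np.sin(t)*d-np.cos(t)*z
    return np.c_[X,np.cross(Z,X),Z]
def go(C,phi,th,back):
    """shift/turn to bring the point `back` mm ahead of the TCP to C"""
    s=get_state(); r=R(phi,th); d=np.array(C)-back*r[:,2]-s["eef_pos"]
    w=Ro.from_matrix(r@s["eef_rot"].T).as_rotvec(degrees=True)
    print("d",d.round(1),"w",w.round(2),"|d|",np.linalg.norm(d).round(),"|w|",np.linalg.norm(w).round())
E
python3 - <<'E'
from h import *
go((505.5,-368,52),-36,45,275)
T=np.load("top0.npy").reshape(-1,3);S=np.load("scene0.npy").reshape(-1,3)
for n,A in(("T",T),("S",S)):
    q=A[(np.hypot(A[:,0]-505,A[:,1]+368)<40)&(A[:,2]>94)&(A[:,2]<108)]
    print(n,len(q),cv2.minEnclosingCircle(q[:,:2].astype(np.float32)),q.mean(0).round(1))
E
```

```text
d [ 121.8  220.  -157.8] w [ -4.36 -46.93 -58.25] |d| 297.0 |w| 75.0
T 81 ((505.3094787597656, -370.90936279296875), 14.936701774597168) [ 504.5 -371.   100.4]
S 64 ((507.20440673828125, -370.5618591308594), 18.766448974609375) [ 506.2 -368.8  100.9]
```

Call:
play_rows(moves=[{"dx":60,"dy":110,"dz":-40,"wx":-2.2,"wy":-23.5,"wz":-29.1,"grip":0},{"dx":60,"dy":110,"dz":-40,"wx":-2.2,"wy":-23.5,"wz":-29.1},{"dx":60,"dy":110,"dz":-40,"wx":-2.2,"wy":-23.5,"wz":-29.1},{"dx":60,"dy":110,"dz":-40,"wx":-2.2,"wy":-23.5,"wz":-29.1},{"dx":60,"dy":110,"dz":-40,"wx":-2.2,"wy":-23.5,"wz":-29.1},{"dx":122,"dy":219,"dz":-158,"wx":-4.36,"wy":-46.93,"wz":-58.25},{"dx":122,"dy":219,"dz":-158,"wx":-4.36,"wy":-46.93,"wz":-58.25},{"dx":122,"dy":219,"dz":-158,"wx":-4.36,"wy":-46.93,"wz":-58.25},{"dx":122,"dy":219,"dz":-158,"wx":-4.36,"wy":-46.93,"wz":-58.25},{"dx":122,"dy":219,"dz":-158,"wx":-4.36,"wy":-46.93,"wz":-58.25},{"dx":122,"dy":219,"dz":-158,"wx":-4.36,"wy":-46.93,"wz":-58.25},{"dx":122,"dy":219,"dz":-158,"wx":-4.36,"wy":-46.93,"wz":-58.25}])

```text
invalid input
```

```bash
python3 - <<'E'
from h import *
s=get_state();print(s["clock"],s["joints"].round(2),s["eef_pos"].round(1))
c=read_camera("wrist");cv2.imwrite("pics/w1.png",c["color"]);W=cloud(c).reshape(-1,3);np.save("w1.npy",W)
q=W[(np.hypot(W[:,0]-505,W[:,1]+370)<40)&(W[:,2]>94)&(W[:,2]<110)]
print(len(q),cv2.minEnclosingCircle(q[:,:2].astype(np.float32)),q.mean(0))
q=W[(np.hypot(W[:,0]-505,W[:,1]+370)<40)&(W[:,2]>15)&(W[:,2]<60)]
from scipy.optimize import least_squares
print(len(q),least_squares(lambda p:np.hypot(q[:,0]-p[0],q[:,1]-p[1])-22,[505,-370],loss="soft_l1").x)
go((505.5,-370.3,52),-36,45,275)
go((505.5,-370.3,52),-36,45,155.3)
E
```

```text
0.1 [-1.35  0.31  1.5  -0.    1.33 -0.22] [ 226.4 -473.7  404.2]
0 ((0.0, 0.0), 0.0) [nan nan nan]
0 [ 505. -370.]
d [ 121.8  217.7 -157.8] w [ -4.35 -46.93 -58.24] |d| 295.0 |w| 75.0
d [ 190.3  167.9 -242.5] w [ -4.35 -46.93 -58.24] |d| 351.0 |w| 75.0<stdin>:5: RuntimeWarning: Mean of empty slice.
  ret = um.true_divide(
```

View pics/w1.png

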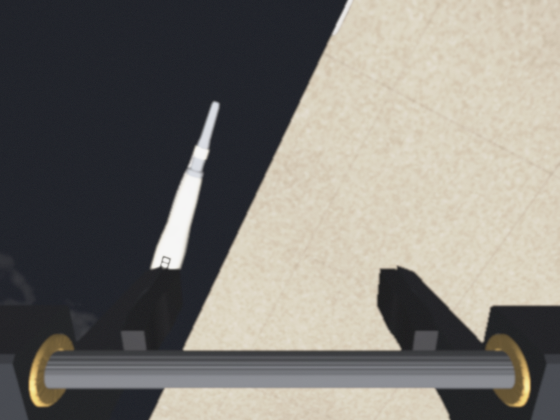

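The move was refused, so the wrist view only shows the start pose: a pipette and the fingers. I'll give all keys in every row.

Call:
play_rows(moves=[{"dx":60,"dy":110,"dz":-40,"wx":-2.2,"wy":-23.5,"wz":-29.1,"grip":0},{"dx":60,"dy":110,"dz":-40,"wx":-2.2,"wy":-23.5,"wz":-29.1,"grip":0},{"dx":60,"dy":110,"dz":-40,"wx":-2.2,"wy":-23.5,"wz":-29.1,"grip":0},{"dx":60,"dy":110,"dz":-40,"wx":-2.2,"wy":-23.5,"wz":-29.1,"grip":0},{"dx":60,"dy":110,"dz":-40,"wx":-2.2,"wy":-23.5,"wz":-29.1,"grip":0},{"dx":122,"dy":218,"dz":-158,"wx":-4.35,"wy":-46.9,"wz":-58.2,"grip":0},{"dx":122,"dy":218,"dz":-158,"wx":-4.35,"wy":-46.9,"wz":-58.2,"grip":0},{"dx":122,"dy":218,"dz":-158,"wx":-4.35,"wy":-46.9,"wz":-58.2,"grip":0},{"dx":122,"dy":218,"dz":-158,"wx":-4.35,"wy":-46.9,"wz":-58.2,"grip":0},{"dx":122,"dy":218,"dz":-158,"wx":-4.35,"wy":-46.9,"wz":-58.2,"grip":0},{"dx":122,"dy":218,"dz":-158,"wx":-4.35,"wy":-46.9,"wz":-58.2,"grip":0},{"dx":122,"dy":218,"dz":-158,"wx":-4.35,"wy":-46.9,"wz":-58.2,"grip":0}])

```text
clock: 1.15
eef_pos: [348.5, -256.8, 248.4]
eef_rot: [[0.608, -0.549, 0.574], [-0.388, -0.836, -0.388], [0.693, 0.013, -0.721]]
contact_force: [-0.6, -0.8, 0.7]
gripper_width: 0.996
grasp_force: 0.0
```

```bash
cat > look.py <<'E'
from h import *
from scipy.optimize import least_squares
s=get_state();print(s["clock"],s["joints"].round(2),s["eef_pos"].round(1))
c=read_camera("wrist");W=cloud(c).reshape(-1,3)
n=np.hypot(W[:,0]-505,W[:,1]+370)<35
q=W[n&(W[:,2]>96)&(W[:,2]<110)]
if len(q): print(len(q),cv2.minEnclosingCircle(q[:,:2].astype(np.float32)),q.mean(0))
q=W[n&(W[:,2]>15)&(W[:,2]<60)]
if len(q): print(len(q),least_squares(lambda p:np.hypot(q[:,0]-p[0],q[:,1]-p[1])-22,[505,-370],loss="soft_l1").x)
E
python3 look.py; python3 -c "
from h import *
go((505.5,-370.3,52),-36,45,275)
go((505.5,-370.3,52),-36,45,155.3)"
```

```text
1.15 [-0.96  0.27  2.13  1.5   0.25 -0.21] [ 348.5 -256.8  248.4]
1636 ((505.9042663574219, -372.9232177734375), 15.184999465942383) [ 504.95808715 -372.0312603    99.75749203]
1220 [ 506.25132038 -373.06217709]
d [-0.3  0.8 -1.8] w [-0.13 -1.08 -2.33] |d| 2.0 |w| 3.0
d [ 68.2 -49.  -86.5] w [-0.13 -1.08 -2.33] |d| 121.0 |w| 3.0
```

```bash
python3 -c "
from h import *
go((505.8,-372.3,52),-20,45,255)"
```

```text
d [-12.1 -53.9 -16. ] w [ 0.02 -1.09 13.67] |d| 57.0 |w| 14.0
```

Call:
play_rows(moves=[{"dx":-12,"dy":-54,"dz":-16,"wx":0,"wy":-1.1,"wz":13.7,"grip":0},{"dx":-12,"dy":-54,"dz":-16,"wx":0,"wy":-1.1,"wz":13.7,"grip":0},{"dx":-12,"dy":-54,"dz":-16,"wx":0,"wy":-1.1,"wz":13.7,"grip":0},{"dx":-12,"dy":-54,"dz":-16,"wx":0,"wy":-1.1,"wz":13.7,"grip":0},{"dx":-12,"dy":-54,"dz":-16,"wx":0,"wy":-1.1,"wz":13.7,"grip":0},{"dx":-12,"dy":-54,"dz":-16,"wx":0,"wy":-1.1,"wz":13.7,"grip":0},{"dx":-12,"dy":-54,"dz":-16,"wx":0,"wy":-1.1,"wz":13.7,"grip":0}])

```text
clock: 1.78
eef_pos: [336.7, -310.8, 233.6]
eef_rot: [[0.669, -0.333, 0.664], [-0.232, -0.943, -0.239], [0.706, 0.006, -0.708]]
contact_force: [0.1, 0.1, 0.6]
gripper_width: 1.0
grasp_force: 0.0
```

```bash
python3 look.py; python3 -c "
from h import *
go((505.8,-372.3,52),-20,45,255)
go((505.8,-372.3,52),-20,45,155.3)"
```

```text
1.7833 [-1.09  0.35  2.06  1.39  0.51 -0.38] [ 336.7 -310.8  233.6]
1936 ((506.0868225097656, -372.6031188964844), 15.25211238861084) [ 504.81239231 -372.45573637   99.76195042]
1279 [ 506.35693854 -373.06016202]
d [-0.3  0.3 -1.2] w [ 0.3  -0.2  -0.53] |d| 1.0 |w| 1.0
d [ 65.9 -23.8 -71.7] w [ 0.3  -0.2  -0.53] |d| 100.0 |w| 1.0
```

Call:
play_rows(moves=[{"dx":22,"dy":-8,"dz":-24,"wx":0.3,"wy":-0.2,"wz":-0.5,"grip":0},{"dx":44,"dy":-16,"dz":-48,"wx":0.3,"wy":-0.2,"wz":-0.5,"grip":0},{"dx":56,"dy":-20,"dz":-61,"wx":0.3,"wy":-0.2,"wz":-0.5,"grip":0},{"dx":66,"dy":-24,"dz":-72,"wx":0.3,"wy":-0.2,"wz":-0.5,"grip":0},{"dx":66,"dy":-24,"dz":-72,"wx":0.3,"wy":-0.2,"wz":-0.5,"grip":0},{"dx":66,"dy":-24,"dz":-72,"wx":0.3,"wy":-0.2,"wz":-0.5,"grip":0}])

```text
clock: 2.33
eef_pos: [402.5, -335.1, 161.1]
eef_rot: [[0.665, -0.341, 0.664], [-0.242, -0.94, -0.24], [0.706, -0.001, -0.708]]
contact_force: [-0.4, 0.4, -0.1]
gripper_width: 1.002
grasp_force: 0.0
```

```bash
python3 look.py;python3 -c "
from h import *
go((506,-372.6,52),-20,45,155.3)"
```

```text
2.3333 [-0.99  0.61  1.9   1.65  0.44 -0.58] [ 402.5 -335.1  161.1]
7114 ((506.1363830566406, -372.8081359863281), 15.083200454711914) [ 505.10512509 -372.38097027   99.81724634]
281 [ 506.47614538 -372.91017991]
d [0.5 0.2 0.1] w [-0.02  0.   -0.02] |d| 1.0 |w| 0.0
```

Well placed; close.

Call:
play_rows(moves=[{"dx":0,"dy":0,"dz":0,"wx":0,"wy":0,"wz":0,"grip":90},{"dx":0,"dy":0,"dz":0,"wx":0,"wy":0,"wz":0,"grip":150},{"dx":0,"dy":0,"dz":0,"wx":0,"wy":0,"wz":0,"grip":200},{"dx":0,"dy":0,"dz":0,"wx":0,"wy":0,"wz":0,"grip":200},{"dx":0,"dy":0,"dz":0,"wx":0,"wy":0,"wz":0,"grip":200},{"dx":0,"dy":0,"dz":0,"wx":0,"wy":0,"wz":0,"grip":200},{"dx":0,"dy":0,"dz":0,"wx":0,"wy":0,"wz":0,"grip":200},{"dx":0,"dy":0,"dz":0,"wx":0,"wy":0,"wz":0,"grip":200}], newtons=20)

```text
clock: 3.05
eef_pos: [402.4, -335.6, 161.3]
eef_rot: [[0.664, -0.342, 0.665], [-0.242, -0.94, -0.241], [0.707, -0.0, -0.707]]
contact_force: [-0.6, 1.1, 1.2]
gripper_width: 0.492
grasp_force: 20.0
```

Call:
play_rows(moves=[{"dx":0,"dy":0,"dz":10,"wx":0,"wy":0,"wz":0,"grip":200},{"dx":0,"dy":0,"dz":30,"wx":0,"wy":0,"wz":0,"grip":200},{"dx":0,"dy":0,"dz":60,"wx":0,"wy":0,"wz":0,"grip":200},{"dx":-10,"dy":0,"dz":95,"wx":0,"wy":0,"wz":0,"grip":200},{"dx":-25,"dy":10,"dz":125,"wx":0,"wy":0,"wz":0,"grip":200},{"dx":-50,"dy":25,"dz":140,"wx":0,"wy":0,"wz":1,"grip":200},{"dx":-75,"dy":50,"dz":140,"wx":0,"wy":0,"wz":2,"grip":200},{"dx":-85,"dy":80,"dz":140,"wx":0,"wy":0,"wz":3,"grip":200},{"dx":-90,"dy":115,"dz":140,"wx":0,"wy":0,"wz":4,"grip":200},{"dx":-90,"dy":150,"dz":140,"wx":0,"wy":0,"wz":5,"grip":200},{"dx":-90,"dy":175,"dz":140,"wx":0,"wy":0,"wz":5,"grip":200},{"dx":-90,"dy":175,"dz":140,"wx":0,"wy":0,"wz":5,"grip":200}])

```text
clock: 4.05
eef_pos: [311.7, -157.0, 300.6]
eef_rot: [[0.684, -0.255, 0.683], [-0.182, -0.967, -0.179], [0.706, -0.002, -0.708]]
contact_force: [-0.3, -0.3, -2.5]
gripper_width: 0.495
grasp_force: 20.0
```

```bash
python3 -c "
from h import *
s=get_state();print(s['joints'].round(2),s['gripper_width'])
go((420,50,200),-15,45,155.3)
go((470,179,190),-15,45,155.3)"
```

```text
[-0.92 -0.03  2.29  1.14  0.5  -0.02] 0.4948803701920979
d [  2.3 235.4   9.2] w [-0.13 -0.06 -0.23] |d| 236.0 |w| 0.0
d [ 52.3 364.4  -0.8] w [-0.13 -0.06 -0.23] |d| 368.0 |w| 0.0
```

Call:
play_rows(moves=[{"dx":0,"dy":15,"dz":0,"wx":0,"wy":0,"wz":0,"grip":200},{"dx":0,"dy":45,"dz":0,"wx":0,"wy":0,"wz":0,"grip":200},{"dx":0,"dy":80,"dz":0,"wx":0,"wy":0,"wz":0,"grip":200},{"dx":0,"dy":115,"dz":0,"wx":0,"wy":0,"wz":0,"grip":200},{"dx":5,"dy":150,"dz":0,"wx":0,"wy":0,"wz":0,"grip":200},{"dx":10,"dy":185,"dz":0,"wx":0,"wy":0,"wz":0,"grip":200},{"dx":20,"dy":220,"dz":0,"wx":0,"wy":0,"wz":0,"grip":200},{"dx":30,"dy":255,"dz":0,"wx":0,"wy":0,"wz":0,"grip":200},{"dx":35,"dy":290,"dz":0,"wx":0,"wy":0,"wz":0,"grip":200},{"dx":40,"dy":325,"dz":0,"wx":0,"wy":0,"wz":0,"grip":200},{"dx":45,"dy":355,"dz":0,"wx":0,"wy":0,"wz":0,"grip":200},{"dx":45,"dy":365,"dz":0,"wx":0,"wy":0,"wz":0,"grip":200}])

```text
clock: 5.05
eef_pos: [327.9, 37.8, 298.4]
eef_rot: [[0.705, -0.269, 0.656], [-0.19, -0.963, -0.19], [0.683, 0.009, -0.73]]
contact_force: [-0.4, 0.4, -2.5]
gripper_width: 0.49
grasp_force: 20.0
```

```bash
python3 - <<'E'
from h import *
s=get_state();print(s['joints'].round(2),s['gripper_width'])
go((470,179,95),-15,45,155.3)
go((585.5,179,88),-15,45,155.3)
c=read_camera("wrist");cv2.imwrite("pics/w2.png",c["color"]);W=cloud(c);np.save("w2.npy",W)
k=(abs(W[...,2]-24)<6)&(np.hypot(W[...,0]-585,W[...,1]-179)<60);q=W[k];print(k.sum())
if len(q): print(cv2.minAreaRect(q[:,:2].astype(np.float32)),cv2.minEnclosingCircle(q[:,:2].astype(np.float32)))
E
```

```text
[-0.24 -0.07  2.32 -0.22  0.14  1.81] 0.49014981391415896
d [ 36.  169.6 -93.6] w [-0.   -1.97  0.59] |d| 197.0 |w| 2.0
d [ 151.5  169.6 -100.6] w [-0.   -1.97  0.59] |d| 249.0 |w| 2.0
3550
((585.0684814453125, 175.55410766601562), (64.0162124633789, 63.30061721801758), 62.6629524230957) ((585.2095336914062, 175.91278076171875), 32.503292083740234)
```

View pics/w2.png

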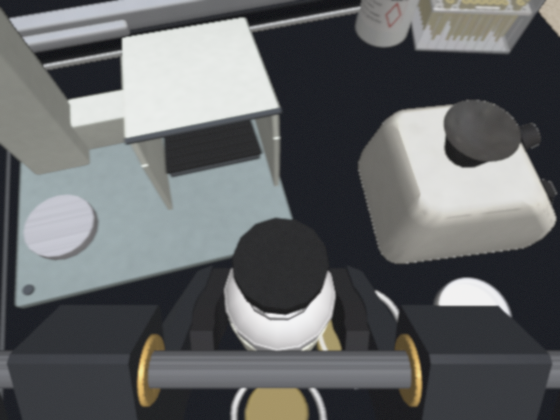

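The wrist view shows the bottle held with its stopper at (280,265) and the anvil at (60,225). The wrist is near its singularity (j5 small), so I'll fit the kinematics from recorded states and choose a good hand yaw.

```bash
cat > kin.py <<'E'
import numpy as np
from scipy.optimize import least_squares
from scipy.spatial.transform import Rotation as Ro
def fk(j,p,s4=1,s6=1):
    h,e1,x1,a2,a3,d4,e5,d6,c,x5=p
    M=np.eye(3);t=np.zeros(3)
    def mv(ax,a,v):
        nonlocal M,t
        M=M@Ro.from_euler(ax,a).as_matrix();t=t+M@np.array(v)
    mv('z',j[0],(x1,e1,h));mv('y',j[1],(0,0,a2));mv('y',j[2],(a3,0,d4));mv('z',s4*j[3],(0,0,0));mv('y',j[4],(x5,e5,d6));mv('z',s6*j[5]+c,(0,0,0))
    return t,M
E
cat > fit.py <<'E'
from kin import *
from workcell import get_state
s=get_state()
D=[([-1.348394,.313445,1.498421,0,1.330996,-.22342],(226.35,-473.66,404.17),[[.902,.431,0],[.431,-.902,.001],[0,-.001,-1]]),
([-.96,.27,2.13,1.5,.25,-.21],(348.5,-256.8,248.4),[[0.608,-0.549,0.574],[-0.388,-0.836,-0.388],[0.693,0.013,-0.721]]),
([-1.09,.35,2.06,1.39,.51,-.38],(336.7,-310.8,233.6),[[0.669,-0.333,0.664],[-0.232,-0.943,-0.239],[0.706,0.006,-0.708]]),
([-.99,.61,1.90,1.65,.44,-.58],(402.5,-335.1,161.1),[[0.665,-0.341,0.664],[-0.242,-0.94,-0.24],[0.706,-0.001,-0.708]]),
([-.92,-.03,2.29,1.14,.5,-.02],(311.7,-157,300.6),[[0.684,-0.255,0.683],[-0.182,-0.967,-0.179],[0.706,-0.002,-0.708]]),
(s["joints"],s["eef_pos"],s["eef_rot"])]
best=None
for s4 in(1,-1):
  for s6 in(1,-1):
    for c in(0,1.57,3.14,-1.57):
      def f(p):
        o=[]
        for j,x,r in D:
            t,M=fk(j,p,s4,s6);o+=[(t-np.array(x))/5,((M-np.array(r))*40).ravel()]
        return np.concatenate(o)
      r=least_squares(f,[200,100,0,400,0,400,0,100,c,0])
      if best is None or r.cost<best[0]: best=(r.cost,s4,s6,r.x)
print(best[0],best[1:3],best[3].round(2).tolist())
for j,x,r in D:
    t,M=fk(j,best[3],*best[1:3]);print((t-x).round(1),abs(M-r).max().round(3))
E
python3 fit.py
```

```text
0.5875063709984972 (1, 1) [198.08, 116.85, 5.58, 438.33, 38.5, 393.29, -0.29, 79.35, 1.57, 1.43]
[0.3 0.  0.3] 0.001
[-0.4 -0.2 -1.5] 0.008
[0.7 1.6 1.9] 0.002
[-0.2 -1.1  0.1] 0.006
[-0.1 -0.5 -0.9] 0.005
[-0.   0.   0.2] 0.001
```

```bash
cat >> kin.py <<'E'
P=[198.08,116.85,5.58,438.33,38.5,393.29,-0.29,79.35,1.5708,1.43]
lo=np.array([-2.94,-.97,.19,-1.23,.02,-2.88]);hi=np.array([2.94,2.17,2.56,4.37,3.11,2.88])
def ik(C,r,back,j0):
    x=np.array(C)-back*r[:,2]
    f=lambda j:np.concatenate([(fk(j,P)[0]-x)/100,(fk(j,P)[1]-r).ravel()])
    s=least_squares(f,np.clip(j0,lo+1e-3,hi-1e-3),bounds=(lo,hi));return s.x,s.cost
E
python3 - <<'E'
from h import *; from kin import *
for n,C,b,ths in(("up",(470,179,190),155.3,(45,)),("front",(480,179,88),155.3,(45,)),("anvil",(585.5,178,78),155.3,(45,)),("pedal",(590,23.5,75),166,(45,50,55)),("pedaldn",(590,23.5,50),166,(45,50,55))):
  for th in ths:
    for phi in(-30,-15,0,10,20,30):
      sol=set()
      for j4 in(-.8,0,1,2,3,4):
        for j6 in(-1.5,0,1.5):
          x,c=ik(C,R(phi,th),b,[.1,.5,1.9,j4,.4,j6])
          if c<1e-4: sol.add(tuple(float(v) for v in x.round(2)))
      print(n,th,phi,sorted(sol)[:3])
E
```

```text
up 45 -30 []
up 45 -15 []
up 45 0 [(0.2, 0.11, 2.14, -0.89, 0.18, 2.59)]
up 45 10 [(0.11, 0.08, 2.17, 0.44, 0.11, 1.08)]
up 45 20 [(0.01, 0.07, 2.19, 1.08, 0.27, 0.26)]
up 45 30 [(-0.07, 0.08, 2.18, 1.15, 0.45, 0.01)]
front 45 -30 []
front 45 -15 []
front 45 0 [(0.19, 0.37, 2.21, 3.7, 0.25, -1.98)]
front 45 10 [(0.1, 0.36, 2.24, 2.93, 0.24, -1.41)]
front 45 20 [(0.01, 0.35, 2.25, 2.3, 0.32, -0.99)]
front 45 30 [(-0.07, 0.35, 2.24, 1.9, 0.43, -0.8)]
anvil 45 -30 []
anvil 45 -15 []
anvil 45 0 [(0.14, 0.53, 1.95, 3.87, 0.15, -2.19)]
anvil 45 10 [(0.07, 0.52, 1.97, 2.64, 0.15, -1.14)]
anvil 45 20 [(0.01, 0.52, 1.97, 1.97, 0.26, -0.66)]
anvil 45 30 [(-0.05, 0.52, 1.95, 1.66, 0.4, -0.52)]
pedal 45 -30 []
pedal 45 -15 [(-0.11, 0.48, 2.02, 3.77, 0.18, -2.09)]
pedal 45 0 [(-0.23, 0.46, 2.06, 2.31, 0.22, -0.92)]
pedal 45 10 [(-0.3, 0.47, 2.05, 1.86, 0.34, -0.65)]
pedal 45 20 [(-0.36, 0.48, 2.02, 1.59, 0.48, -0.57)]
pedal 45 30 [(-0.41, 0.5, 1.97, 1.39, 0.62, -0.54)]
pedal 50 -30 [(0.0, 0.54, 1.98, 4.31, 0.43, -2.34)]
pedal 50 -15 [(-0.11, 0.5, 2.07, 3.53, 0.31, -1.84)]
pedal 50 0 [(-0.24, 0.48
[... 741 characters left out ...]
 45 30 [(-0.41, 0.56, 1.98, 1.48, 0.61, -0.65)]
pedaldn 50 -30 [(0.0, 0.6, 1.99, 4.19, 0.46, -2.21)]
pedaldn 50 -15 [(-0.11, 0.56, 2.07, 3.46, 0.38, -1.77)]
pedaldn 50 0 [(-0.24, 0.55, 2.11, 2.67, 0.41, -1.29)]
pedaldn 50 10 [(-0.32, 0.55, 2.1, 2.25, 0.48, -1.07)]
pedaldn 50 20 [(-0.39, 0.56, 2.07, 1.91, 0.58, -0.92)]
pedaldn 50 30 [(-0.44, 0.58, 2.02, 1.64, 0.68, -0.83)]
pedaldn 55 -30 [(0.02, 0.63, 2.01, 4.04, 0.57, -2.05)]
pedaldn 55 -15 [(-0.11, 0.59, 2.1, 3.4, 0.53, -1.7)]
pedaldn 55 0 [(-0.25, 0.58, 2.14, 2.76, 0.56, -1.38)]
pedaldn 55 10 [(-0.33, 0.58, 2.13, 2.38, 0.61, -1.22)]
pedaldn 55 20 [(-0.41, 0.59, 2.1, 2.04, 0.69, -1.08)]
pedaldn 55 30 [(-0.47, 0.61, 2.04, 1.76, 0.77, -0.98)]
```

```bash
python3 -c "
from h import *
go((440,60,190),20,45,155.3)
go((470,179,190),30,45,155.3)"
```

```text
d [  8.9 -16.1   1.5] w [ 0.51 -1.9  35.66] |d| 18.0 |w| 36.0
d [46.9 85.6  1.5] w [ 0.68 -1.87 45.66] |d| 98.0 |w| 46.0
```

Call:
play_rows(moves=[{"dx":3,"dy":0,"dz":1,"wx":0,"wy":-1,"wz":6,"grip":200},{"dx":6,"dy":0,"dz":1,"wx":0,"wy":-1,"wz":12,"grip":200},{"dx":10,"dy":0,"dz":1,"wx":0.3,"wy":-1.5,"wz":18,"grip":200},{"dx":14,"dy":5,"dz":1,"wx":0.3,"wy":-1.9,"wz":24,"grip":200},{"dx":20,"dy":15,"dz":1,"wx":0.5,"wy":-1.9,"wz":30,"grip":200},{"dx":25,"dy":30,"dz":1,"wx":0.5,"wy":-1.9,"wz":36,"grip":200},{"dx":30,"dy":45,"dz":1,"wx":0.6,"wy":-1.9,"wz":41,"grip":200},{"dx":35,"dy":60,"dz":1,"wx":0.7,"wy":-1.9,"wz":45.7,"grip":200},{"dx":42,"dy":75,"dz":1,"wx":0.7,"wy":-1.9,"wz":45.7,"grip":200},{"dx":47,"dy":85,"dz":1,"wx":0.7,"wy":-1.9,"wz":45.7,"grip":200},{"dx":47,"dy":85,"dz":1,"wx":0.7,"wy":-1.9,"wz":45.7,"grip":200},{"dx":47,"dy":85,"dz":1,"wx":0.7,"wy":-1.9,"wz":45.7,"grip":200}])

```text
clock: 6.1
eef_pos: [375.2, 122.5, 299.3]
eef_rot: [[0.609, 0.504, 0.613], [0.357, -0.864, 0.356], [0.709, 0.002, -0.705]]
contact_force: [0.9, 0.2, -2.0]
gripper_width: 0.495
grasp_force: 20.0
```

```bash
python3 -c "
from h import *
s=get_state();print(s['joints'].round(2),s['gripper_width'])
go((470,179,190),30,45,155.3)
go((480,179,90),30,45,155.3)"
```

```text
[-0.07  0.08  2.18  1.16  0.45  0.  ] 0.49549654250900776
d [-0.3  1.6  0.5] w [ 0.01  0.17 -0.27] |d| 2.0 |w| 0.0
d [  9.7   1.6 -99.5] w [ 0.01  0.17 -0.27] |d| 100.0 |w| 0.0
```

Call:
play_rows(moves=[{"dx":0,"dy":0,"dz":-10,"wx":0,"wy":0,"wz":0,"grip":200},{"dx":2,"dy":0,"dz":-25,"wx":0,"wy":0,"wz":0,"grip":200},{"dx":5,"dy":1,"dz":-45,"wx":0,"wy":0.2,"wz":-0.3,"grip":200},{"dx":8,"dy":1,"dz":-65,"wx":0,"wy":0.2,"wz":-0.3,"grip":200},{"dx":10,"dy":1.5,"dz":-85,"wx":0,"wy":0.2,"wz":-0.3,"grip":200},{"dx":10,"dy":1.5,"dz":-99.5,"wx":0,"wy":0.2,"wz":-0.3,"grip":200},{"dx":10,"dy":1.5,"dz":-99.5,"wx":0,"wy":0.2,"wz":-0.3,"grip":200},{"dx":10,"dy":1.5,"dz":-99.5,"wx":0,"wy":0.2,"wz":-0.3,"grip":200}])

```text
clock: 6.77
eef_pos: [384.8, 123.8, 199.9]
eef_rot: [[0.616, 0.496, 0.612], [0.351, -0.868, 0.35], [0.705, -0.001, -0.709]]
contact_force: [0.9, 0.3, -1.7]
gripper_width: 0.494
grasp_force: 20.0
```

```bash
python3 -c "
from h import *
s=get_state();print(s['joints'].round(2),s['gripper_width'])
go((490,179,90),16,45,155.3)
go((500,178.5,90),3,45,155.3)"
```

```text
[-0.06  0.34  2.23  1.86  0.42 -0.75] 0.49386178861835545
d [-0.4 25.  -0.1] w [ 1.000e-02 -2.000e-01 -1.374e+01] |d| 25.0 |w| 14.0
d [ 5.5 49.  -0.1] w [-1.000e-02 -2.000e-01 -2.674e+01] |d| 49.0 |w| 27.0
```

Call:
play_rows(moves=[{"dx":-1,"dy":5,"dz":0,"wx":0,"wy":0,"wz":-3,"grip":200},{"dx":-1,"dy":10,"dz":0,"wx":0,"wy":-0.2,"wz":-6,"grip":200},{"dx":-1,"dy":16,"dz":0,"wx":0,"wy":-0.2,"wz":-9,"grip":200},{"dx":0,"dy":21,"dz":0,"wx":0,"wy":-0.2,"wz":-11.5,"grip":200},{"dx":0,"dy":25,"dz":0,"wx":0,"wy":-0.2,"wz":-14,"grip":200},{"dx":1,"dy":30,"dz":0,"wx":0,"wy":-0.2,"wz":-16.5,"grip":200},{"dx":2,"dy":35,"dz":0,"wx":0,"wy":-0.2,"wz":-19,"grip":200},{"dx":3,"dy":40,"dz":0,"wx":0,"wy":-0.2,"wz":-21.5,"grip":200},{"dx":4,"dy":44,"dz":0,"wx":0,"wy":-0.2,"wz":-24,"grip":200},{"dx":5.5,"dy":49,"dz":0,"wx":0,"wy":-0.2,"wz":-26.7,"grip":200},{"dx":5.5,"dy":49,"dz":0,"wx":0,"wy":-0.2,"wz":-26.7,"grip":200},{"dx":5.5,"dy":49,"dz":0,"wx":0,"wy":-0.2,"wz":-26.7,"grip":200}])

```text
clock: 7.77
eef_pos: [390.5, 173.6, 201.3]
eef_rot: [[0.703, 0.054, 0.709], [0.037, -0.999, 0.039], [0.71, -0.002, -0.704]]
contact_force: [-0.4, 0.2, -1.0]
gripper_width: 0.496
grasp_force: 20.0
```

```bash
python3 - <<'E'
from h import *
s=get_state();print(s['joints'].round(2),s['gripper_width'])
go((585.5,178,86),3,45,155.3)
r=s["eef_rot"];C=s["eef_pos"]+155.3*r[:,2];print("C",C.round(1))
c=read_camera("wrist");W=cloud(c)
n=np.hypot(W[...,0]-C[0],W[...,1]-C[1])<30
q=W[n&(W[...,2]>C[2]+42)&(W[...,2]<C[2]+56)];print('stopper',len(q),cv2.minEnclosingCircle(q[:,:2].astype(np.float32)),q.mean(0).round(1),q[:,2].min())
if len(q)>50:
    a=np.c_[q[:,:2]-q[:,:2].mean(0),np.ones(len(q))];print('tilt',np.linalg.lstsq(a,q[:,2],rcond=None)[0].round(3))
k=(abs(W[...,2]-24)<5)&(np.hypot(W[...,0]-585,W[...,1]-178)<45);q=W[k]
if len(q): print('anvil',len(q),cv2.minEnclosingCircle(q[:,:2].astype(np.float32)))
E
```

```text
[ 0.16  0.38  2.16  3.51  0.2  -1.86] 0.4957511784279648
d [85.3 -1.3 -5.5] w [-0.11  0.23 -0.08] |d| 86.0 |w| 0.0
C [500.6 179.7  92. ]
stopper 7232 ((500.87799072265625, 178.8512420654297), 15.039746284484863) [499.5 178.7 140.3] 133.99180634798822
tilt [3.6000e-02 7.0000e-03 1.4027e+02]
anvil 4484 ((585.7296752929688, 176.1042938232422), 32.132938385009766)
```

Call:
play_rows(moves=[{"dx":6,"dy":0,"dz":-1,"wx":0,"wy":0.2,"wz":0,"grip":200},{"dx":16,"dy":0,"dz":-2,"wx":0,"wy":0.2,"wz":0,"grip":200},{"dx":26,"dy":-1,"dz":-3,"wx":0,"wy":0.2,"wz":0,"grip":200},{"dx":36,"dy":-1,"dz":-4,"wx":0,"wy":0.2,"wz":0,"grip":200},{"dx":46,"dy":-2,"dz":-5,"wx":0,"wy":0.2,"wz":0,"grip":200},{"dx":56,"dy":-2,"dz":-5,"wx":0,"wy":0.2,"wz":0,"grip":200},{"dx":66,"dy":-2,"dz":-5,"wx":0,"wy":0.2,"wz":0,"grip":200},{"dx":76,"dy":-2,"dz":-5,"wx":0,"wy":0.2,"wz":0,"grip":200},{"dx":85,"dy":-2,"dz":-5,"wx":0,"wy":0.2,"wz":0,"grip":200},{"dx":85,"dy":-2,"dz":-5,"wx":0,"wy":0.2,"wz":0,"grip":200},{"dx":85,"dy":-2,"dz":-5,"wx":0,"wy":0.2,"wz":0,"grip":200}])

```text
clock: 8.73
eef_pos: [475.6, 170.9, 194.8]
eef_rot: [[0.708, 0.055, 0.705], [0.039, -0.999, 0.038], [0.706, 0.0, -0.709]]
contact_force: [-0.7, 0.5, -1.6]
gripper_width: 0.494
grasp_force: 20.0
```

```bash
python3 - <<'E'
from h import *
s=get_state();print(s['joints'].round(2),s['gripper_width'])
go((585.5,177.3,76),3,45,155.3)
r=s["eef_rot"];C=s["eef_pos"]+155.3*r[:,2];print("C",C.round(1))
c=read_camera("wrist");W=cloud(c);cv2.imwrite("pics/w3.png",c["color"])
n=np.hypot(W[...,0]-C[0],W[...,1]-C[1])<30
q=W[n&(W[...,2]>C[2]+42)&(W[...,2]<C[2]+56)];print('stopper',len(q),cv2.minEnclosingCircle(q[:,:2].astype(np.float32)),q.mean(0).round(1))
k=(abs(W[...,2]-24)<5)&(np.hypot(W[...,0]-585,W[...,1]-178)<45);q=W[k]
if len(q): print('anvil',len(q),cv2.minEnclosingCircle(q[:,:2].astype(np.float32)))
c=read_camera("scene");a=c["color"][150:330,150:330];cv2.imwrite("pics/s3.png",np.hstack([cv2.resize(a,(420,420)),cv2.resize(cv2.imread("pics/w3.png"),(380,285)).repeat(1,0)[:285] if 0 else cv2.copyMakeBorder(cv2.resize(cv2.imread("pics/w3.png"),(380,285)),0,135,0,0,0)]))
E
```

```text
[ 0.12  0.51  1.95  3.6   0.11 -1.98] 0.49369177183436747
d [ 0.2  0.7 -9. ] w [ 0.01 -0.12 -0.13] |d| 9.0 |w| 0.0
C [585.  176.9  84.7]
stopper 6584 ((585.4365844726562, 176.1907501220703), 14.993626594543457) [582.9 176.  133. ]
anvil 720 ((580.6229248046875, 175.90066528320312), 30.890745162963867)
```

View pics/s3.png

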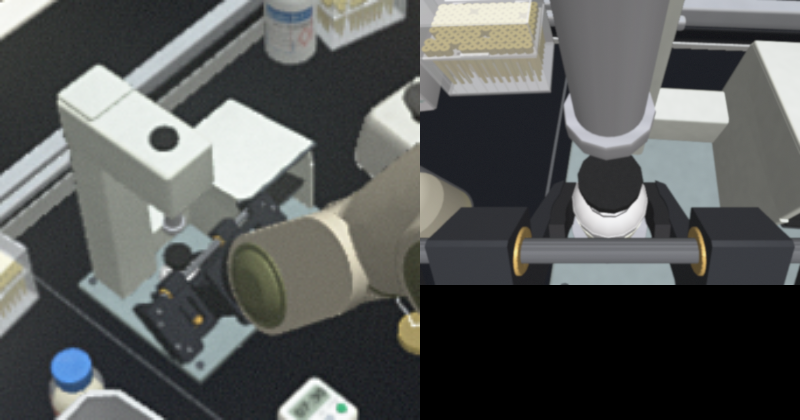

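The scene crop (left) shows the bottle under the ram. The wrist view (right) shows the stopper at (610,180), centred beneath the ram. Next I lower it.

Call:
play_rows(moves=[{"dx":0,"dy":0.4,"dz":-2,"wx":0,"wy":0,"wz":0,"grip":200},{"dx":0,"dy":0.4,"dz":-4,"wx":0,"wy":0,"wz":0,"grip":200},{"dx":0,"dy":0.4,"dz":-5.5,"wx":0,"wy":0,"wz":0,"grip":200},{"dx":0,"dy":0.4,"dz":-7,"wx":0,"wy":0,"wz":0,"grip":200},{"dx":0,"dy":0.4,"dz":-7.5,"wx":0,"wy":0,"wz":0,"grip":200},{"dx":0,"dy":0.4,"dz":-7.5,"wx":0,"wy":0,"wz":0,"grip":200}])

```text
clock: 9.33
eef_pos: [475.2, 171.6, 187.4]
eef_rot: [[0.708, 0.055, 0.705], [0.039, -0.998, 0.039], [0.706, 0.0, -0.709]]
contact_force: [-0.1, -0.4, -1.3]
gripper_width: 0.494
grasp_force: 20.0
```

Call:
play_rows(moves=[{"dx":0,"dy":0,"dz":-0.5,"wx":0,"wy":0,"wz":0,"grip":200},{"dx":0,"dy":0,"dz":-1,"wx":0,"wy":0,"wz":0,"grip":200},{"dx":0,"dy":0,"dz":-1,"wx":0,"wy":0,"wz":0,"grip":200},{"dx":0,"dy":0,"dz":-1,"wx":0,"wy":0,"wz":0,"grip":200}])

```text
clock: 9.67
eef_pos: [475.2, 171.6, 186.6]
eef_rot: [[0.707, 0.055, 0.705], [0.039, -0.998, 0.039], [0.706, 0.0, -0.708]]
contact_force: [-0.4, -0.1, -2.5]
gripper_width: 0.492
grasp_force: 20.0
```

Call:
play_rows(moves=[{"dx":0,"dy":0,"dz":-0.5,"wx":0,"wy":0,"wz":0,"grip":200},{"dx":0,"dy":0,"dz":-1,"wx":0,"wy":0,"wz":0,"grip":200},{"dx":0,"dy":0,"dz":-1,"wx":0,"wy":0,"wz":0,"grip":200},{"dx":0,"dy":0,"dz":-1,"wx":0,"wy":0,"wz":0,"grip":200}])

```text
clock: 10.0
eef_pos: [475.2, 171.6, 185.5]
eef_rot: [[0.707, 0.055, 0.705], [0.039, -0.998, 0.039], [0.706, 0.0, -0.708]]
contact_force: [-0.3, 1.4, -1.1]
gripper_width: 0.49
grasp_force: 20.0
```

Call:
play_rows(moves=[{"dx":0,"dy":0,"dz":-0.5,"wx":0,"wy":0,"wz":0,"grip":200},{"dx":0,"dy":0,"dz":-1,"wx":0,"wy":0,"wz":0,"grip":200},{"dx":0,"dy":0,"dz":-1,"wx":0,"wy":0,"wz":0,"grip":200},{"dx":0,"dy":0,"dz":-1,"wx":0,"wy":0,"wz":0,"grip":200}])

```text
clock: 10.33
eef_pos: [475.4, 171.7, 185.3]
eef_rot: [[0.706, 0.055, 0.706], [0.039, -0.998, 0.039], [0.707, 0.0, -0.707]]
contact_force: [-4.6, -0.6, 6.8]
gripper_width: 0.493
grasp_force: 20.0
```

Call:
play_rows(moves=[{"dx":0,"dy":0,"dz":0.4,"wx":0,"wy":0,"wz":0,"grip":125},{"dx":0,"dy":0,"dz":0.4,"wx":0,"wy":0,"wz":0,"grip":115},{"dx":0,"dy":0,"dz":0.4,"wx":0,"wy":0,"wz":0,"grip":90},{"dx":0,"dy":0,"dz":0.4,"wx":0,"wy":0,"wz":0,"grip":50},{"dx":0,"dy":0,"dz":0.4,"wx":0,"wy":0,"wz":0,"grip":20},{"dx":0,"dy":0,"dz":0.4,"wx":0,"wy":0,"wz":0,"grip":20},{"dx":0,"dy":0,"dz":0.4,"wx":0,"wy":0,"wz":0,"grip":20},{"dx":0,"dy":0,"dz":0.4,"wx":0,"wy":0,"wz":0,"grip":20}], newtons=10)

```text
clock: 11.0
eef_pos: [475.2, 171.6, 184.9]
eef_rot: [[0.707, 0.055, 0.705], [0.039, -0.998, 0.039], [0.706, 0.0, -0.708]]
contact_force: [0.3, -0.6, 0.4]
gripper_width: 0.919
grasp_force: 0.0
```

```bash
cat > look2.py <<'E'
from h import *
s=get_state();print(s["clock"],s['joints'].round(2),s['gripper_width'],s["contact_force"].round(1))
for cam in("wrist","scene"):
    W=cloud(read_camera(cam))
    n=np.hypot(W[...,0]-585.5,W[...,1]-178)<30
    q=W[n&(W[...,2]>108)&(W[...,2]<132)]
    if len(q): print(cam,'stopper',len(q),[np.round(v,1) for v in cv2.minEnclosingCircle(q[:,:2].astype(np.float32))],q.mean(0).round(1),np.percentile(q[:,2],95))
E
python3 look2.py;python3 -c "
from h import *
go((585.4,177.6,76),3,45,275)"
```

```text
11.0 [ 0.12  0.53  1.95  3.52  0.13 -1.9 ] 0.918596273725057 [ 0.3 -0.6  0.4]
wrist stopper 7398 [array([584.9, 177.2]), np.float64(15.1)] [583.3 177.2 123.6] 124.85254182691706
scene stopper 120 [array([586.6, 178.9]), np.float64(16.3)] [585.2 180.3 123.8] 128.02512413775912
d [-84.   -4.2  85.5] w [ 0.01 -0.11 -0.15] |d| 120.0 |w| 0.0
```

Call:
play_rows(moves=[{"dx":-3.5,"dy":-0.2,"dz":3.6,"wx":0,"wy":0,"wz":0,"grip":20},{"dx":-9,"dy":-0.5,"dz":9,"wx":0,"wy":0,"wz":0,"grip":20},{"dx":-16,"dy":-0.8,"dz":16,"wx":0,"wy":0,"wz":0,"grip":20},{"dx":-24,"dy":-1.2,"dz":24,"wx":0,"wy":0,"wz":0,"grip":20},{"dx":-34,"dy":-1.7,"dz":34,"wx":0,"wy":0,"wz":0,"grip":20},{"dx":-44,"dy":-2.2,"dz":44,"wx":0,"wy":0,"wz":0,"grip":20},{"dx":-54,"dy":-2.7,"dz":54,"wx":0,"wy":0,"wz":0,"grip":20},{"dx":-64,"dy":-3.2,"dz":64,"wx":0,"wy":0,"wz":0,"grip":20},{"dx":-74,"dy":-3.7,"dz":74,"wx":0,"wy":0,"wz":0,"grip":20},{"dx":-84,"dy":-4.2,"dz":84,"wx":0,"wy":0,"wz":0,"grip":20},{"dx":-84,"dy":-4.2,"dz":84,"wx":0,"wy":0,"wz":0,"grip":20}])

```text
clock: 12.02
eef_pos: [387.2, 164.0, 261.6]
eef_rot: [[0.699, 0.059, 0.713], [0.039, -0.998, 0.044], [0.714, -0.003, -0.7]]
contact_force: [-0.1, -0.1, 0.1]
gripper_width: 0.922
grasp_force: 0.0
```

```bash
python3 look2.py;python3 - <<'E'
from h import *; from kin import *
go((490,90,150),20,50,166)
go((500,23.5,110),0,52,166)
s=get_state();j=s["joints"]
for C,p,t in(((490,90,150),20,50),((500,23.5,110),0,52),((560,23.5,95),0,52),((592,23.5,75),0,52)):
    j,c=ik(C,R(p,t),166,j);print(j.round(2),c<1e-4)
E
```

```text
12.0167 [ 0.13  0.22  2.14  4.37  0.05 -2.75] 0.9217277480042345 [-0.1 -0.1  0.1]
wrist stopper 1865 [array([584.6, 177.1]), np.float64(15.1)] [582.3 176.7 123.1] 124.86773883202137
scene stopper 122 [array([587.3, 179. ]), np.float64(16.4)] [585.3 180.5 123.6] 127.43880546209733
d [ -18.3 -117.5   -4.2] w [ 0.69 -4.42 16.7 ] |d| 119.0 |w| 17.0
d [ -19.6 -140.5  -48.7] w [-0.04 -6.46 -3.29] |d| 150.0 |w| 7.0
[-0.3   0.14  2.3   1.67  0.49 -0.57] True
[-0.32  0.27  2.35  2.52  0.44 -1.2 ] True
[-0.26  0.4   2.2   2.59  0.4  -1.22] True
[-0.24  0.5   2.11  2.65  0.41 -1.26] True
```

```bash
python3 -c "
from h import *
go((500,40,140),5,52,166)"
```

```text
d [ -19.1 -135.4  -18.7] w [ 0.25 -6.45  1.7 ] |d| 138.0 |w| 7.0
```

Call:
play_rows(moves=[{"dx":-8,"dy":-10,"dz":-6,"wx":0,"wy":-3,"wz":1,"grip":100},{"dx":-12,"dy":-25,"dz":-8,"wx":0.2,"wy":-6.5,"wz":1.7,"grip":180},{"dx":-15,"dy":-45,"dz":-10,"wx":0.2,"wy":-6.5,"wz":1.7,"grip":255},{"dx":-18,"dy":-70,"dz":-14,"wx":0.2,"wy":-6.5,"wz":1.7,"grip":255},{"dx":-20,"dy":-95,"dz":-18,"wx":0.2,"wy":-6.5,"wz":1.7,"grip":255},{"dx":-22,"dy":-115,"dz":-22,"wx":0.2,"wy":-6.5,"wz":1.7,"grip":255},{"dx":-23,"dy":-138,"dz":-26,"wx":0.2,"wy":-6.5,"wz":1.7,"grip":255},{"dx":-23,"dy":-138,"dz":-26,"wx":0.2,"wy":-6.5,"wz":1.7,"grip":255},{"dx":-23,"dy":-138,"dz":-26,"wx":0.2,"wy":-6.5,"wz":1.7,"grip":255},{"dx":-23,"dy":-138,"dz":-26,"wx":0.2,"wy":-6.5,"wz":1.7,"grip":255},{"dx":-23,"dy":-138,"dz":-26,"wx":0.2,"wy":-6.5,"wz":1.7,"grip":255},{"dx":-23,"dy":-138,"dz":-26,"wx":0.2,"wy":-6.5,"wz":1.7,"grip":255}])

```text
clock: 13.12
eef_pos: [366.1, 24.9, 234.1]
eef_rot: [[0.614, 0.088, 0.784], [0.054, -0.996, 0.069], [0.787, -0.0, -0.617]]
contact_force: [0.8, -0.1, 0.2]
gripper_width: 0.041
grasp_force: 0.0
```

```bash
python3 - <<'E'
from h import *
s=get_state();print(s["joints"].round(2),s["gripper_width"])
go((500,40,140),5,52,166)
go((515,23.5,110),0,52,166)
c=read_camera("wrist");W=cloud(c);cv2.imwrite("pics/w4.png",c["color"]);np.save("w4.npy",W)
k=(W[...,2]>55)&(W[...,2]<90)&(W[...,0]>560)&(W[...,0]<680)&(W[...,1]>-40)&(W[...,1]<90)
nn,l,st,_=cv2.connectedComponentsWithStats(k.astype(np.uint8));i=1+st[1:,4].argmax();print(st[i])
q=W[l==i]
for y in range(-20,75,10):
    m=q[abs(q[:,1]-y)<4]
    if len(m): a=m[m[:,0].argmin()];print(y,a.round(1),m[:,2].max().round(1))
print(q[:,1].min(),q[:,1].max())
E
```

```text
[-0.33  0.19  2.34  2.2   0.41 -0.94] 0.04066368903154213
d [3.6 3.7 8.1] w [-0.01 -0.06 -0.04] |d| 10.0 |w| 0.0
d [ 18.1  -1.4 -21.9] w [-0.02 -0.06 -5.04] |d| 28.0 |w| 5.0
[ 252  163  119   59 5565]
-20 [578.3 -17.   73.5] 77.0
-10 [578.1  -7.8  75.1] 76.6
0 [578.1   2.6  75. ] 76.4
10 [578.2  12.3  74.8] 76.5
20 [578.4  16.4  74. ] 76.4
30 [578.9  26.9  73.3] 76.5
40 [579.   43.2  74.8] 77.5
50 [579.4  52.4  74.3] 76.7
60 [579.2  60.2  74.7] 76.9
-21.527622755340754 62.91002461083474
```

View pics/w4.png

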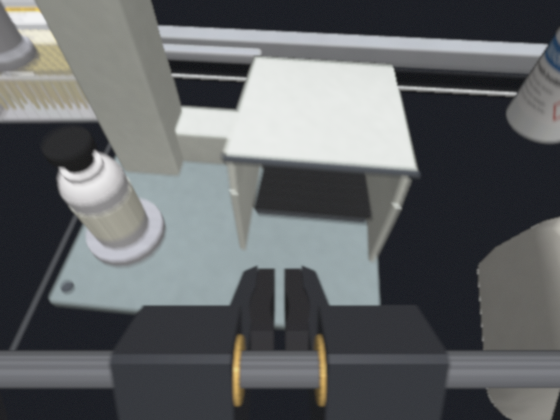

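The wrist view shows the bottle upright on the anvil at (110,210) with the stopper proud. The treadle's front edge is in the hood opening at about (310,215), at x ≈ 578, z ≈ 74.

```bash
python3 -c "
from h import *
go((538,22,127),0,52,166)
go((593.5,22,84),0,52,166)"
```

```text
d [41.8 -1.2 -4.1] w [-0.04 -0.27 -4.99] |d| 42.0 |w| 5.0
d [ 97.3  -1.2 -47.1] w [-0.04 -0.27 -4.99] |d| 108.0 |w| 5.0
```

Call:
play_rows(moves=[{"dx":10,"dy":-1,"dz":-1,"wx":0,"wy":-0.3,"wz":-2.5,"grip":255},{"dx":20,"dy":-1,"dz":-2,"wx":0,"wy":-0.3,"wz":-5,"grip":255},{"dx":32,"dy":-1,"dz":-3,"wx":0,"wy":-0.3,"wz":-5,"grip":255},{"dx":42,"dy":-1,"dz":-4,"wx":0,"wy":-0.3,"wz":-5,"grip":255},{"dx":42,"dy":-1,"dz":-4,"wx":0,"wy":-0.3,"wz":-5,"grip":255},{"dx":42,"dy":-1,"dz":-4,"wx":0,"wy":-0.3,"wz":-5,"grip":255},{"dx":42,"dy":-1,"dz":-4,"wx":0,"wy":-0.3,"wz":-5,"grip":255}])

```text
clock: 13.75
eef_pos: [407.5, 25.1, 230.3]
eef_rot: [[0.612, 0.0, 0.791], [0.001, -1.0, -0.001], [0.791, 0.002, -0.612]]
contact_force: [0.4, -0.3, -0.4]
gripper_width: 0.003
grasp_force: 0.0
```

```bash
python3 -c "
from h import *
go((538,22,127),0,52,166)
go((593.5,22,85),0,52,166);s=get_state();print(s['joints'].round(2),s['gripper_width'],s['contact_force'])"
```

```text
d [-0.3 -3.1 -1.1] w [ 0.09  0.24 -0.02] |d| 3.0 |w| 0.0
d [ 55.2  -3.1 -43.1] w [ 0.09  0.24 -0.02] |d| 70.0 |w| 0.0
[-0.27  0.28  2.23  2.44  0.33 -1.07] 0.003266749201400702 [ 0.41417155 -0.27837669 -0.38054612]
```

Call:
play_rows(moves=[{"dx":6,"dy":-1,"dz":-5,"wx":0.1,"wy":0.2,"wz":0,"grip":255},{"dx":14,"dy":-2,"dz":-11,"wx":0.1,"wy":0.2,"wz":0,"grip":255},{"dx":22,"dy":-3,"dz":-17,"wx":0.1,"wy":0.2,"wz":0,"grip":255},{"dx":30,"dy":-3,"dz":-23.5,"wx":0.1,"wy":0.2,"wz":0,"grip":255},{"dx":38,"dy":-3,"dz":-30,"wx":0.1,"wy":0.2,"wz":0,"grip":255},{"dx":46,"dy":-3,"dz":-36,"wx":0.1,"wy":0.2,"wz":0,"grip":255},{"dx":55,"dy":-3,"dz":-43,"wx":0.1,"wy":0.2,"wz":0,"grip":255},{"dx":55,"dy":-3,"dz":-43,"wx":0.1,"wy":0.2,"wz":0,"grip":255},{"dx":55,"dy":-3,"dz":-43,"wx":0.1,"wy":0.2,"wz":0,"grip":255}])

```text
clock: 14.5
eef_pos: [462.7, 22.0, 187.1]
eef_rot: [[0.615, 0.0, 0.788], [0.0, -1.0, 0.0], [0.788, 0.0, -0.615]]
contact_force: [0.0, -0.5, 0.7]
gripper_width: 0.009
grasp_force: 0.0
```

Call:
play_rows(moves=[{"dx":0,"dy":0,"dz":-2,"wx":0,"wy":0,"wz":0,"grip":255},{"dx":0,"dy":0,"dz":-4,"wx":0,"wy":0,"wz":0,"grip":255},{"dx":0,"dy":0,"dz":-6,"wx":0,"wy":0,"wz":0,"grip":255},{"dx":0,"dy":0,"dz":-8,"wx":0,"wy":0,"wz":0,"grip":255},{"dx":0,"dy":0,"dz":-10,"wx":0,"wy":0,"wz":0,"grip":255},{"dx":0,"dy":0,"dz":-12,"wx":0,"wy":0,"wz":0,"grip":255},{"dx":0,"dy":0,"dz":-12,"wx":0,"wy":0,"wz":0,"grip":255}])

```text
clock: 15.08
eef_pos: [462.8, 22.0, 175.3]
eef_rot: [[0.614, 0.001, 0.789], [0.001, -1.0, 0.0], [0.789, 0.0, -0.614]]
contact_force: [-1.3, -1.1, 4.1]
gripper_width: 0.004
grasp_force: 1.6
```

Call:
play_rows(moves=[{"dx":0,"dy":0,"dz":-2,"wx":0,"wy":0,"wz":0,"grip":255},{"dx":0,"dy":0,"dz":-4,"wx":0,"wy":0,"wz":0,"grip":255},{"dx":0,"dy":0,"dz":-6,"wx":0,"wy":0,"wz":0,"grip":255},{"dx":0,"dy":0,"dz":-8,"wx":0,"wy":0,"wz":0,"grip":255},{"dx":0,"dy":0,"dz":-10,"wx":0,"wy":0,"wz":0,"grip":255},{"dx":0,"dy":0,"dz":-10,"wx":0,"wy":0,"wz":0,"grip":255}])

```text
clock: 15.58
eef_pos: [462.7, 22.0, 165.3]
eef_rot: [[0.615, 0.001, 0.789], [0.0, -1.0, 0.0], [0.789, 0.0, -0.615]]
contact_force: [-2.5, -0.3, 4.5]
gripper_width: 0.006
grasp_force: 2.4
```

```bash
python3 - <<'E'
from h import *
s=get_state();print(s["clock"],s["contact_force"].round(1),s["eef_pos"].round(1))
c=read_camera("wrist");W=cloud(c)
k=(W[...,2]>35)&(W[...,2]<85)&(W[...,0]>560)&(W[...,0]<620)&(W[...,1]>-22)&(W[...,1]<66)&((W[...,1]<-3)|(W[...,1]>46))
q=W[k];print(len(q))
for x in range(570,622,8):
    m=q[abs(q[:,0]-x)<4]
    if len(m): print(x,len(m),np.median(m[:,2]).round(1),m[:,2].max().round(1))
a=c["color"];cv2.imwrite("pics/w5.png",a)
E
```

```text
15.5833 [-2.5 -0.3  4.5] [462.7  22.  165.3]
2840
586 215 55.5 57.7
594 1105 55.3 57.7
602 1073 54.1 56.4
610 447 52.9 55.6
```

View pics/w5.png

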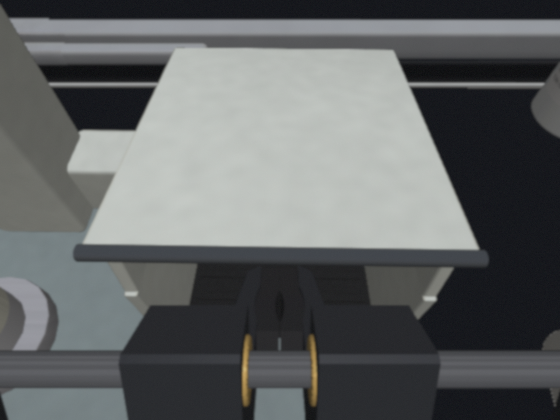

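The view shows the fingers on the treadle at (280,290), clear of the hood lip at row 255. The treadle is about 18 mm down, so I press on.

Call:
play_rows(moves=[{"dx":0,"dy":0,"dz":-1,"wx":0,"wy":0,"wz":0,"grip":255},{"dx":0,"dy":0,"dz":-2,"wx":0,"wy":0,"wz":0,"grip":255},{"dx":0,"dy":0,"dz":-3,"wx":0,"wy":0,"wz":0,"grip":255},{"dx":0,"dy":0,"dz":-4,"wx":0,"wy":0,"wz":0,"grip":255},{"dx":0,"dy":0,"dz":-5,"wx":0,"wy":0,"wz":0,"grip":255},{"dx":0,"dy":0,"dz":-5,"wx":0,"wy":0,"wz":0,"grip":255}])

```text
clock: 16.13
eef_pos: [462.7, 22.0, 160.4]
eef_rot: [[0.615, 0.001, 0.789], [0.001, -1.0, 0.0], [0.789, 0.0, -0.615]]
contact_force: [-2.4, 1.0, 5.9]
gripper_width: 0.005
grasp_force: 2.8
```

Call:
play_rows(moves=[{"dx":0,"dy":0,"dz":-0.7,"wx":0,"wy":0,"wz":0,"grip":255},{"dx":0,"dy":0,"dz":-1.4,"wx":0,"wy":0,"wz":0,"grip":255},{"dx":0,"dy":0,"dz":-2,"wx":0,"wy":0,"wz":0,"grip":255},{"dx":0,"dy":0,"dz":-2,"wx":0,"wy":0,"wz":0,"grip":255}])

```text
clock: 16.47
eef_pos: [462.8, 22.0, 159.2]
eef_rot: [[0.612, 0.001, 0.791], [0.001, -1.0, 0.0], [0.791, 0.0, -0.612]]
contact_force: [-10.7, -0.9, 15.9]
gripper_width: 0.005
grasp_force: 7.4
```

Call:
play_rows(moves=[{"dx":0,"dy":0,"dz":-0.7,"wx":0,"wy":0,"wz":0,"grip":255},{"dx":0,"dy":0,"dz":-1.3,"wx":0,"wy":0,"wz":0,"grip":255},{"dx":0,"dy":0,"dz":-1.3,"wx":0,"wy":0,"wz":0,"grip":255},{"dx":0,"dy":0,"dz":-1.3,"wx":0,"wy":0,"wz":0,"grip":255}])

```text
clock: 16.8
eef_pos: [462.8, 22.1, 158.0]
eef_rot: [[0.612, 0.001, 0.791], [0.001, -1.0, 0.0], [0.791, 0.0, -0.612]]
contact_force: [-11.6, -1.1, 15.9]
gripper_width: 0.003
grasp_force: 7.9
```

```bash
python3 - <<'E'
from h import *
s=get_state();print(s["clock"],s["contact_force"].round(1),s["eef_pos"].round(1))
W=cloud(read_camera("wrist"))
k=(W[...,2]>35)&(W[...,2]<85)&(W[...,0]>560)&(W[...,0]<620)&(W[...,1]>-22)&(W[...,1]<66)&((W[...,1]<-3)|(W[...,1]>46));q=W[k]
for x in range(586,622,8):
    m=q[abs(q[:,0]-x)<4]
    if len(m): print(x,len(m),np.median(m[:,2]).round(1),m[:,2].max().round(1))
W=cloud(read_camera("scene"))
q=W[(np.hypot(W[...,0]-585.5,W[...,1]-178)<24)&(W[...,2]>60)&(W[...,2]<200)];h,e=np.histogram(q[:,2],np.arange(60,200,6));print(list(zip(e.tolist(),h.tolist())))
E
```

```text
16.8 [-11.6  -1.1  15.9] [462.8  22.1 158. ]
586 235 49.7 52.0
594 1122 49.3 52.1
602 1095 48.8 51.0
610 991 47.8 50.0
618 219 48.2 50.1
[(60, 18), (66, 22), (72, 28), (78, 27), (84, 32), (90, 60), (96, 46), (102, 21), (108, 9), (114, 21), (120, 33), (126, 29), (132, 12), (138, 10), (144, 12), (150, 10), (156, 15), (162, 13), (168, 12), (174, 12), (180, 10), (186, 12), (192, 13)]
```

Call:
play_rows(moves=[{"dx":0,"dy":0,"dz":-0.7,"wx":0,"wy":0,"wz":0,"grip":255},{"dx":0,"dy":0,"dz":-1.4,"wx":0,"wy":0,"wz":0,"grip":255},{"dx":0,"dy":0,"dz":-2,"wx":0,"wy":0,"wz":0,"grip":255},{"dx":0,"dy":0,"dz":-2,"wx":0,"wy":0,"wz":0,"grip":255}])

```text
clock: 17.23
eef_pos: [462.7, 22.1, 156.0]
eef_rot: [[0.612, 0.001, 0.791], [0.001, -1.0, 0.0], [0.791, 0.0, -0.612]]
contact_force: [-11.9, 0.8, 17.2]
gripper_width: 0.006
grasp_force: 8.2
```

Call:
play_rows(moves=[{"dx":0,"dy":0,"dz":-0.7,"wx":0,"wy":0,"wz":0,"grip":255},{"dx":0,"dy":0,"dz":-1.4,"wx":0,"wy":0,"wz":0,"grip":255},{"dx":0,"dy":0,"dz":-1.4,"wx":0,"wy":0,"wz":0,"grip":255},{"dx":0,"dy":0,"dz":-1.4,"wx":0,"wy":0,"wz":0,"grip":255}])

```text
clock: 17.57
eef_pos: [462.7, 22.1, 155.0]
eef_rot: [[0.611, 0.001, 0.791], [0.001, -1.0, 0.0], [0.791, 0.0, -0.611]]
contact_force: [-16.2, -0.9, 23.1]
gripper_width: 0.008
grasp_force: 11.2
```

Call:
play_rows(moves=[{"dx":0,"dy":0,"dz":-0.7,"wx":0,"wy":0,"wz":0,"grip":255},{"dx":0,"dy":0,"dz":-1.2,"wx":0,"wy":0,"wz":0,"grip":255},{"dx":0,"dy":0,"dz":-1.2,"wx":0,"wy":0,"wz":0,"grip":255},{"dx":0,"dy":0,"dz":-1.2,"wx":0,"wy":0,"wz":0,"grip":255}])

```text
clock: 17.9
eef_pos: [462.7, 22.1, 154.4]
eef_rot: [[0.61, 0.001, 0.793], [0.001, -1.0, 0.0], [0.793, 0.0, -0.61]]
contact_force: [-24.2, -1.5, 32.4]
gripper_width: 0.001
grasp_force: 15.7
```

```bash
python3 - <<'E'
from h import *
s=get_state();print(s["clock"],s["contact_force"].round(1),s["eef_pos"].round(1))
W=cloud(read_camera("wrist"))
k=(W[...,2]>35)&(W[...,2]<85)&(W[...,0]>560)&(W[...,0]<620)&(W[...,1]>-22)&(W[...,1]<66)&((W[...,1]<-3)|(W[...,1]>46));q=W[k]
for x in range(586,622,8):
    m=q[abs(q[:,0]-x)<4]
    if len(m): print(x,len(m),np.median(m[:,2]).round(1),m[:,2].max().round(1))
E
```

```text
17.9 [-24.2  -1.5  32.4] [462.7  22.1 154.4]
586 263 47.3 50.0
594 1129 46.6 49.5
602 1093 46.5 48.8
610 1048 45.7 48.3
618 574 45.9 48.2
```

The treadle is on its stop. Next I release slowly and withdraw.

Call:
play_rows(moves=[{"dx":0,"dy":0,"dz":2,"wx":0,"wy":0,"wz":0,"grip":255},{"dx":0,"dy":0,"dz":5,"wx":0,"wy":0,"wz":0,"grip":255},{"dx":0,"dy":0,"dz":8,"wx":0,"wy":0,"wz":0,"grip":255},{"dx":0,"dy":0,"dz":11,"wx":0,"wy":0,"wz":0,"grip":255},{"dx":0,"dy":0,"dz":14,"wx":0,"wy":0,"wz":0,"grip":255},{"dx":0,"dy":0,"dz":18,"wx":0,"wy":0,"wz":0,"grip":255},{"dx":0,"dy":0,"dz":22,"wx":0,"wy":0,"wz":0,"grip":255},{"dx":0,"dy":0,"dz":26,"wx":0,"wy":0,"wz":0,"grip":255},{"dx":-2,"dy":0,"dz":30,"wx":0,"wy":0,"wz":0,"grip":255},{"dx":-6,"dy":0,"dz":34,"wx":0,"wy":0,"wz":0,"grip":255},{"dx":-6,"dy":0,"dz":34,"wx":0,"wy":0,"wz":0,"grip":255}])

```text
clock: 18.87
eef_pos: [455.9, 22.2, 186.9]
eef_rot: [[0.616, 0.001, 0.788], [0.001, -1.0, 0.0], [0.788, 0.0, -0.616]]
contact_force: [0.3, -0.1, 0.1]
gripper_width: 0.002
grasp_force: 0.0
```

Call:
play_rows(moves=[{"dx":-8,"dy":0,"dz":6,"wx":0,"wy":0,"wz":0,"grip":255},{"dx":-18,"dy":0,"dz":14,"wx":0,"wy":0,"wz":0,"grip":255},{"dx":-30,"dy":0,"dz":23,"wx":0,"wy":0,"wz":0,"grip":255},{"dx":-42,"dy":0,"dz":33,"wx":0,"wy":0,"wz":0,"grip":255},{"dx":-55,"dy":0,"dz":43,"wx":0,"wy":0,"wz":0,"grip":255},{"dx":-70,"dy":0,"dz":55,"wx":0,"wy":0,"wz":0,"grip":255},{"dx":-80,"dy":0,"dz":65,"wx":0,"wy":0,"wz":0,"grip":255},{"dx":-85,"dy":0,"dz":75,"wx":0,"wy":0,"wz":0,"grip":255},{"dx":-85,"dy":0,"dz":75,"wx":0,"wy":0,"wz":0,"grip":255},{"dx":-85,"dy":0,"dz":75,"wx":0,"wy":0,"wz":0,"grip":255}])

```text
clock: 19.7
eef_pos: [371.7, 22.0, 261.6]
eef_rot: [[0.614, 0.0, 0.789], [0.001, -1.0, -0.0], [0.789, 0.001, -0.614]]
contact_force: [-0.0, 0.4, -0.9]
gripper_width: 0.011
grasp_force: 0.0
```

```bash
python3 look2.py; python3 - <<'E'
from h import *
c=read_camera("wrist");W=cloud(c);cv2.imwrite("pics/w6.png",c["color"])
for x0,x1 in((580,590),(590,600)):
    q=W[(W[...,0]>x0)&(W[...,0]<x1)&(W[...,1]>-15)&(W[...,1]<55)&(W[...,2]<95)];print(len(q),np.median(q[:,2]) if len(q) else 0)
T=cloud(read_camera("top"));T0=np.load("top0.npy")
for n,(u,v) in dict(blue=(168,199),bk1=(272,268),bk2=(296,256),timer=(225,262),petri=(333,260)).items(): print(n,T0[v,u].round(),T[v,u].round())
E
```

```text
19.7 [-0.32  0.12  2.3   2.15  0.3  -0.8 ] 0.011223512482458163 [-0.   0.4 -0.9]
wrist stopper 1431 [array([584.9, 176.2]), np.float64(15.7)] [583.2 175.1 113. ] 114.35006195566594
scene stopper 112 [array([586.8, 178.4]), np.float64(16.2)] [586.  180.3 113.8] 117.62768864611364
1640 73.34208275459872
1519 70.59600752997403
blue [583. 331. 108.] [582. 329. 111.]
bk1 [378.  25.  15.] [389.  18. 280.]
bk2 [415. -50.  12.] [418. -42. 228.]
timer [397. 172.  20.] [397. 172.  20.]
petri [ 403. -165.   17.] [ 403. -166.   14.]
```

View pics/w6.png

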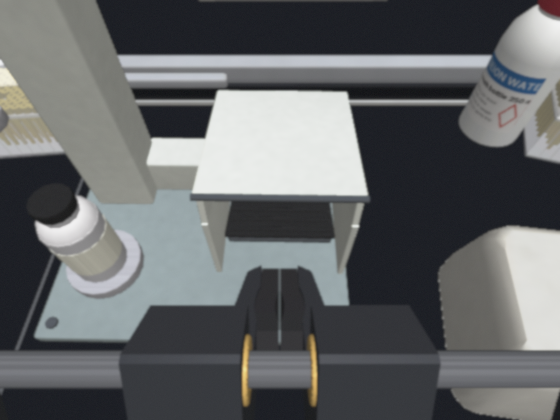

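The view shows the bottle upright on the anvil at (90,235) with its stopper home: the top dropped from 124.9 to 114.4 mm. The treadle is back up and the hand is clear.

```bash
python3 -c "
from workcell import *
print(sign_off())"
```

```text
the job is handed in; nothing more can be done
None
```

The job is handed in: the bottle stands upright on the anvil (centred to about 1 mm) with its stopper pushed home, about 10 mm in; the treadle went to its stop and came back up. The reagent bottle, timer and petri dish read as unmoved; the two beakers were hidden by the arm in the last check.

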